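# Latch the bread chest with its hasp and pin

### The job

Shut the latch of the bread chest: swing the brass hasp over so that it hangs down over its staple on the front of the chest, then put the steel pin with the red knob down through the staple's loop until its collar rests on the loop, and let go. Leave the blue-knobbed stopper in its stand.

Things in the scene. Friction and masses are not known exactly. Their poses are not given: they have to be found in the camera images.
- staple (a point): Centre, at bar-top level (z 76 mm), of the opening of a level brass U of 6 mm bar on the front of a fixed pale wood chest, 240 wide, 200 deep, 115 high. x points into the chest, y left, z up. In mm here: front face x 33; opening 24 wide in y, free from x -17 (outer bar) to 25 (hasp hanging down). Hasp hinge line along y at x 27, z 39 = lid top; on the lid behind it only a 12 mm high stop.
- hasp (a joint): Hinge angle (rad) of the brass hasp: 0 hanging down over the staple, 3.14 upright; starts leaning back over the lid, on a stop at about 3.65. Plate 4 mm thick, 60 wide, 92 long from hinge, with a slot 40 wide from 32 to 70 mm out. 90 g, free hinge: pushed toward the chest's front past upright, it falls by itself over the staple in about 1 s and stays down.
- pin: Steel pin with red knob, upright and loose in one of three alike wooden stands (60 mm square, 64 high, hole 26) in random order. Origin: centre of underside of its collar, z up. Collar 38 mm across, 4 thick; above it the knob, 26 across, z 4 to 40 mm; below it the shaft, 16 across, 50 long, last 14 tapering to 6. About 70 g.
- stopper: Jar stopper, not to be used: same collar and knob as the pin but the knob is blue, with a 30 mm cork plug below; upright in one of the three stands (the last holds a plain wooden pestle). Origin: centre of the underside of its 38 mm collar, z up.
There are look-alikes about, which are no part of the job. Several things have the shape of the pin; the one meant has the colours described above.

How it is judged:
By the outcome, as a careful person would: the job done as asked, in the order asked, and still so for the second after the job is handed in, with the robot touching nothing.
It also fails if it takes over 48 s, if anything falls off the work surface, if the arm or the gripper's body presses on something with over 40 N, if the wrist force passes 120 N, or if a joint passes its speed limit or range.

### The arm

A 6-joint arm with a two-finger parallel gripper is mounted at the origin on the work surface. World frame = base frame: x ahead of the robot, y to its left, z up, the work surface at z = 0. Lengths are in mm, angles in rad, forces in N, time in s.
With the tool pointing down it reaches from about 300 to 775 mm from the base axis. Payload 14.6 kg.
Tool frame: the origin (TCP) lies between the finger pads; the fingertips stand ahead of it and the grasp point (between the pads) lies 11 mm behind it (manip.finger_overhang is the z of the fingertips in the tool frame, in mm); z points along the fingers, y is the line along which they close (so a half turn about z gives the same grasp; the last joint's range is limited). The gripper opens to 94 mm and grips with 3 to 60 N. Pads are 16 mm wide; open, the fingers measure 119 mm over their backs; the gripper's body (75 mm by 177 mm) begins 78 mm behind the grasp point.
Start: joints at [-1.322, 0.3, 1.521, -0, 1.321, -0.067], TCP at [170.81, -522.794, 213.446] pointing down, gripper open.
Joint ranges: [-3.03, 3.03], [-0.79, 2.21], [0.23, 2.52], [-1.04, 4.18], [0, 3.07], [-2.55, 2.55]. Speed limits (rad/s): [2.22, 2.22, 2.57, 3.14, 3.14, 3.14].

### API

Orientations are given as [roll, pitch, yaw] about the fixed x, y, z axes, in that order (R = Rz(yaw) Ry(pitch) Rx(roll)).
In Python, from cell import manip gives the robot as it stands.
- The arm moves only by the tool jog_arm, never from a script. Its argument "series" is a list of rows, each a list of 7 numbers: the shift along the world's x, y, z as a fraction of full scale, then the turn, a rotation vector about the world's x, y, z as a fraction of full scale, then the closure, from 0 (fully open) to 1 (shut). In form: [[dx, dy, dz, wx, wy, wz, fingers], ...]. A call has 1 to 8 rows; each row is the pose to reach, as a shift and turn from the pose commanded when the call began; what a row does not reach only later rows make up. Full scale, the value 1, is 120 mm for a shift and 90 degrees for a turn. A row lasts 1/12 s, in which the tool goes at most 41.7 mm and 7.16 degrees, less where a joint would pass 70% of its speed; a pose out of reach is approached as far as the arm can. A call with a number of a shift or a turn outside -1 to 1 is refused whole. A call with a gripper value outside its range is refused whole. The fingers move at their own pace and stop on an object; "grip_force" is the grip in N (left out, the last holds). Time passes only in rows, so rows that repeat a pose let the fingers close. It gives the time, the measured TCP pose, the force, the opening and the grip force at its end, in the units of the state.
- manip.read_state(): the state, without advancing time (a new reading comes with each control period).
- manip.camera(name): name is "scene" or "top"; returns a dict with "frame" (420x560x3 uint8, red, green, blue), "vfov" (degrees; the focal length in pixels is half the picture's height over the tangent of half this angle, whatever the lens; pixels are square), "cx", "cy" (the principal point, pixels), "R" (3x3) and "t" (3): a world point X has camera coordinates R X + t. Camera axes: x right, y down, z forward; pixel columns grow to the right and rows downward; lengths in mm; the calibration is good to about 2 mm. A picture is of the moment at which its call begins. There is no depth.
- manip.sign_off(): hands the job in; it is judged then, once.
The state is a dict: "clock": time; "joints": joint angles; "qd": joint speeds; "effort": joint torques, N m; "eef_pos": TCP position; "eef_rot": TCP orientation; "wrist_force": force on the tool from outside, world axes, zero at the start; "moment": the same for the moment, N m; "finger_gap": finger opening in mm; "finger_force": force on a finger pad.
Only numpy, scipy, OpenCV 4.12 (cv2) and the standard library are available. Lean on these libraries where they do the work, as an engineer would, in place of code of your own. Each camera call takes 0.05 s, during which the arm holds its last target. There are 200 camera calls.

## Working session

There is one attempt and no reset: what is moved stays moved. The work goes in short steps, Python scripts to look and compute and a tool call to move; the robot and the scene stay as the last step left them, time stands still between calls to the robot, and variables do not carry over. Pictures are saved under pics/ and viewed, at most 12 in all, crops included, and the job is handed in when it is done.

Besides the shell and the picture viewer there is one more tool, called after "Request:" in YAML: its name, and indented under it one key for each argument. jog_arm: Moves the arm, as the interface text tells. Its arguments: {"type":"object","properties":{"series":{"type":"array"},"grip_force":{"type":"number"}},"required":["series"]}

```bash
mkdir -p pics; cat > h.py <<'E'
import numpy as np, cv2
from cell import manip
def snap(n,f):
    c=manip.camera(n); cv2.imwrite(f,cv2.cvtColor(c["frame"],cv2.COLOR_RGB2BGR)); 
    np.savez(f[:-4],**{k:np.array(c[k]) for k in c}); return c
def ld(f): return np.load(f)
def K(c):
    f=c["frame"].shape[0]/2/np.tan(np.radians(float(c["vfov"]))/2); return f
def proj(c,X):
    p=c["R"]@np.array(X,float)+c["t"]; f=K(c); return np.array([c["cx"]+f*p[0]/p[2],c["cy"]+f*p[1]/p[2]])
def atz(c,u,v,z):
    f=K(c); d=c["R"].T@np.array([(u-c["cx"])/f,(v-c["cy"])/f,1]); o=-c["R"].T@c["t"]
    return o+d*(z-o[2])/d[2]
E
python3 - <<'E'
from h import *
for n in("scene","top"):
    c=snap(n,f"pics/{n}0.png"); print(n,K(c),-c["R"].T@c["t"],c["R"][2], {k:c[k] for k in c if k not in("frame","R","t")})
print(manip.finger_overhang, manip.read_state())
E
```

```text
scene 430.5038219374577 [864.57950303 426.76287326 707.24487731] [-0.4418006  -0.6260185  -0.64258311] {'vfov': 52.00629082073064, 'cx': 275.3813762249976, 'cy': 209.91235837788182}
top 437.224045064498 [ 339.37527983 -120.89579259  977.46339728] [ 1.75498645e-01 -5.20299974e-04 -9.84479535e-01] {'vfov': 51.31022341878523, 'cx': 279.36723008257076, 'cy': 208.02779676410069}
8.0 {'clock': 0.1, 'joints': array([-1.32160021e+00,  3.00408165e-01,  1.52153520e+00, -2.43756454e-05,
        1.32071324e+00, -6.65794990e-02]), 'qd': array([-0.00093413, -0.00072176, -0.00098061, -0.00129879,  0.0022512 ,
       -0.00093771]), 'effort': array([ 9.89371911e-04, -5.32648265e+01, -3.53284764e+01,  7.09819794e-02,
        2.35219690e-02, -7.33900970e-05]), 'eef_pos': array([ 170.7477141 , -522.57352682,  212.94025998]), 'eef_rot': array([-3.14052949e+00, -4.72262456e-05,  3.15781636e-01]), 'wrist_force': array([ 0.39329985, -0.15938515, -0.0642949 ]), 'moment': array([ 0.00767311, -0.01521318,  0.00022986]), 'finger_force': 0.0, 'finger_gap': 93.82045238412759}
```

View pics/scene0.png

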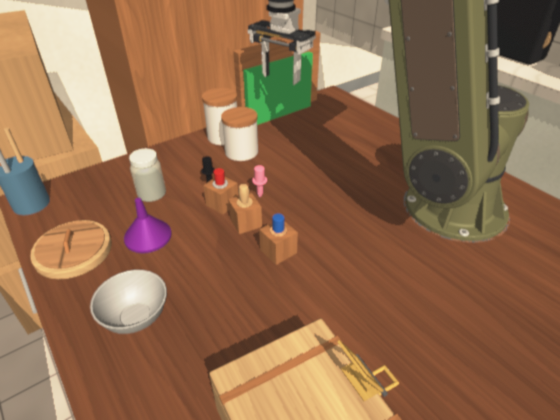

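View pics/top0.png

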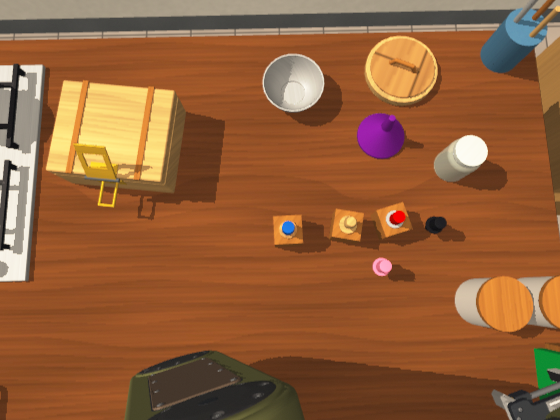

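The top view shows the chest at left with its staple at about (108,193), the hasp leaning back at (95,160), the blue stopper at (288,229), the pestle at (348,225) and the red pin at (396,218). I'll enlarge these next.

```bash
python3 - <<'E'
import cv2,numpy as np
t=cv2.imread("pics/top0.png"); s=cv2.imread("pics/scene0.png")
r=lambda i,x,y,w,h,k:cv2.resize(i[y:y+h,x:x+w],None,fx=k,fy=k,interpolation=cv2.INTER_CUBIC)
a=np.hstack([r(t,40,70,160,150,2.5),r(t,340,180,160,150,2.5)*1])
a2=np.hstack([r(s,300,330,133,75,3)[:225,:400],r(s,190,150,133,75,3)[:225,:400]])
w=min(a.shape[1],a2.shape[1]); o=np.vstack([a[:,:w],a2[:,:w]]); print(o.shape); cv2.imwrite("pics/c1.png",o)
E
```

```text
(600, 798, 3)
```

View pics/c1.png

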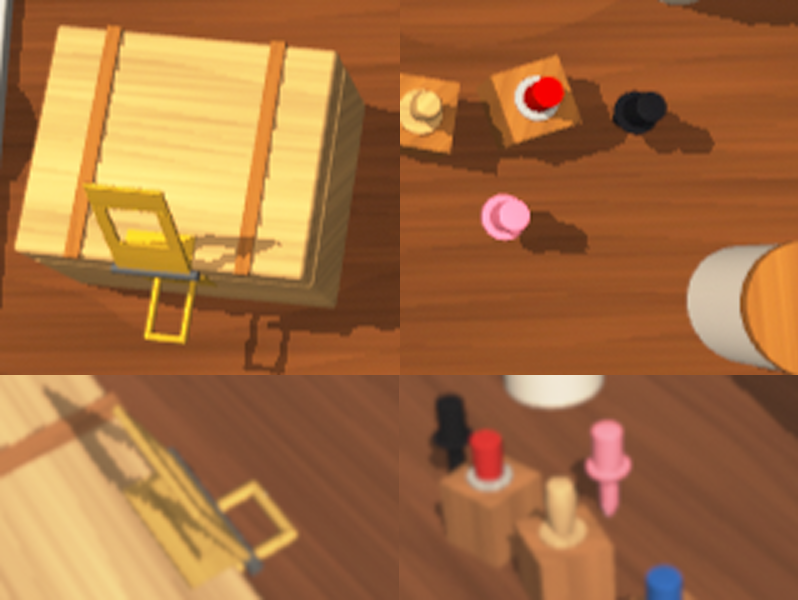

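```bash
python3 - <<'E'
from h import *
t=ld("pics/top0.npz"); s=ld("pics/scene0.npz")
tc=lambda x,y:(40+x/2.5,70+y/2.5); tr=lambda x,y:(340+(x-400)/2.5,180+y/2.5)
sl=lambda x,y:(300+x/3,330+(y-375)/3); sr=lambda x,y:(190+(x-400)/3,150+(y-375)/3)
P=lambda n,c,p,z:print(n,np.round(atz(c,*p,z),1))
L=[atz(t,*tc(*p),115) for p in((17,250),(303,279),(336,50),(60,26))]
print(np.round(L,1)); print([round(float(np.linalg.norm(L[i]-L[(i+1)%4])),1) for i in range(4)])
d=L[0]-L[1]; print("yaw front",np.degrees(np.arctan2(-d[0],d[1])))
d=L[3]-L[2]; print("yaw back",np.degrees(np.arctan2(-d[0],d[1])))
P("hingeL",t,tc(110,269),115);P("hingeR",t,tc(198,275),115)
for p in((144,342),(186,343),(152,335),(182,338),(158,279),(195,281)):P("st top",t,tc(*p),76)
for p in((253,485),(295,533),(220,496),(252,555)):P("st scene",s,sl(*p),76)
P("collar top",t,tr(540,98),68);P("knob top",t,tr(546,93),104)
P("collar sc",s,sr(489,474),68);P("knobtop sc",s,sr(487,437),104)
for z in(64,):
  for p in((491,76),(559,56),(581,123),(508,146)):P("stand",t,tr(*p),z)
E
```

```text
[[581.3 351.1 115. ]
 [552.3 117.1 115. ]
 [750.   94.8 115. ]
 [776.6 329.2 115. ]]
[235.8, 199.0, 235.8, 196.5]
yaw front -7.062040938349271
yaw back -6.466908823130405
hingeL [563.8 274.3 115. ]
hingeR [557.4 202.5 115. ]
st top [510.3 259.8  76. ]
st top [508.7 224.5  76. ]
st top [516.1 253.4  76. ]
st top [513.1 228.1  76. ]
st top [564.4 250.9  76. ]
st top [562.  219.4  76. ]
st scene [516.4 228.7  76. ]
st scene [518.7 260.   76. ]
st scene [535.1 223.   76. ]
st scene [545.2 255.3  76. ]
collar top [ 472.8 -366.    68. ]
knob top [ 471.5 -361.4  104. ]
collar sc [ 476.6 -363.4   68. ]
knobtop sc [ 474.2 -364.2  104. ]
stand [ 493.  -326.8   64. ]
stand [ 509.1 -385.6   64. ]
stand [ 451.4 -400.1   64. ]
stand [ 433.3 -337.6   64. ]
```

Request:
jog_arm:
  series:
    - [0.4, 0.25, 0.2, 0, 0, -0.07, 1]
    - [0.8, 0.5, 0.25, 0, 0, -0.14, 1]
    - [0.83, 0.5, 0.25, 0, 0, -0.21, 1]
    - [0.83, 0.5, 0.25, 0, 0, -0.276, 1]
    - [0.83, 0.5, 0.25, 0, 0, -0.276, 1]

```text
clock: 0.52
eef_pos: [271.8, -461.9, 243.6]
eef_rot: [3.141, -0.0, -0.12]
wrist_force: [0.4, -0.5, -0.8]
finger_gap: 63.9
finger_force: 0.0
```

Request:
jog_arm:
  series:
    - [0.83, 0.92, 0, 0, 0, 0, 1]
    - [0.83, 0.92, 0, 0, 0, 0, 1]
    - [0.83, 0.92, 0, 0, 0, 0, 1]
    - [0.83, 0.92, 0, 0, 0, 0, 1]
    - [0.83, 0.92, 0, 0, 0, 0, 1]

```text
clock: 0.93
eef_pos: [371.6, -350.1, 243.1]
eef_rot: [-3.141, 0.0, -0.111]
wrist_force: [-0.4, -1.0, -0.2]
finger_gap: 30.5
finger_force: 0.0
```

Motion is as expected, so I'll continue behind the hasp.

Request:
jog_arm:
  series:
    - [0.83, 0.92, 0, 0, 0, 0, 1]
    - [0.83, 0.92, 0, 0, 0, 0, 1]
    - [0.83, 0.92, 0, 0, 0, 0, 1]
    - [0.83, 0.92, 0, 0, 0, 0, 1]
    - [0.83, 0.92, 0, 0, 0, 0, 1]

```text
clock: 1.35
eef_pos: [471.1, -240.1, 242.9]
eef_rot: [-3.141, 0.001, -0.112]
wrist_force: [0.4, -0.5, -0.3]
finger_gap: 0.6
finger_force: 0.0
```

Request:
jog_arm:
  series:
    - [0.83, 0.92, 0, 0, 0, 0, 1]
    - [0.83, 0.92, 0, 0, 0, 0, 1]
    - [0.83, 0.92, 0, 0, 0, 0, 1]
    - [0.83, 0.92, 0, 0, 0, 0, 1]
    - [0.83, 0.92, 0, 0, 0, 0, 1]

```text
clock: 1.77
eef_pos: [570.7, -130.0, 242.4]
eef_rot: [-3.141, 0.001, -0.113]
wrist_force: [-0.5, -0.2, -0.1]
finger_gap: 0.5
finger_force: 0.0
```

Request:
jog_arm:
  series:
    - [0.5, 0.96, 0, 0, 0, 0, 1]
    - [0.5, 0.96, 0, 0, 0, 0, 1]
    - [0.5, 0.96, 0, 0, 0, 0, 1]
    - [0.5, 0.96, 0, 0, 0, 0, 1]
    - [0.5, 0.96, 0, 0, 0, 0, 1]

```text
clock: 2.18
eef_pos: [629.4, -16.5, 242.5]
eef_rot: [3.141, 0.001, -0.114]
wrist_force: [0.0, -0.0, -0.7]
finger_gap: 0.7
finger_force: 0.0
```

Request:
jog_arm:
  series:
    - [0.12, 0.96, 0, 0, 0, 0, 1]
    - [0.12, 0.96, 0, 0, 0, 0, 1]
    - [0.12, 0.96, 0, 0, 0, 0, 1]
    - [0.12, 0.96, 0, 0, 0, 0, 1]
    - [0.12, 0.96, 0, 0, 0, 0, 1]

```text
clock: 2.6
eef_pos: [643.5, 97.5, 243.1]
eef_rot: [3.141, 0.001, -0.116]
wrist_force: [0.6, -0.5, 0.9]
finger_gap: 0.5
finger_force: 0.0
```

Request:
jog_arm:
  series:
    - [0, 0.96, 0, 0, 0, 0, 1]
    - [0, 0.96, 0, 0, 0, 0, 1]
    - [0, 0.96, 0, 0, 0, 0, 1]
    - [0, 0.96, 0, 0, 0, 0, 1]
    - [0, 0.96, 0, 0, 0, 0, 1]

```text
clock: 3.02
eef_pos: [643.8, 212.5, 243.1]
eef_rot: [3.141, 0.0, -0.117]
wrist_force: [-0.0, -0.3, 0.7]
finger_gap: 0.2
finger_force: 0.0
```

Request:
jog_arm:
  series:
    - [0, 0.12, -0.2, 0, 0, 0, 1]
    - [0, 0.12, -0.4, 0, 0, 0, 1]
    - [0, 0.12, -0.4, 0, 0, 0, 1]

```text
clock: 3.27
eef_pos: [642.7, 225.1, 190.6]
eef_rot: [3.138, 0.006, -0.12]
wrist_force: [-0.9, 0.9, -1.1]
finger_gap: 0.7
finger_force: 0.0
```

```bash
python3 - <<'E'
from h import *
c=snap("scene","pics/s1.png"); i=cv2.imread("pics/s1.png"); cv2.imwrite("pics/s1c.png",cv2.resize(i[220:,180:460],None,fx=2.5,fy=2.5,interpolation=cv2.INTER_CUBIC))
print(manip.read_state()["eef_pos"])
E
```

```text
[643.30512492 225.34157699 193.43834191]
```

View pics/s1c.png

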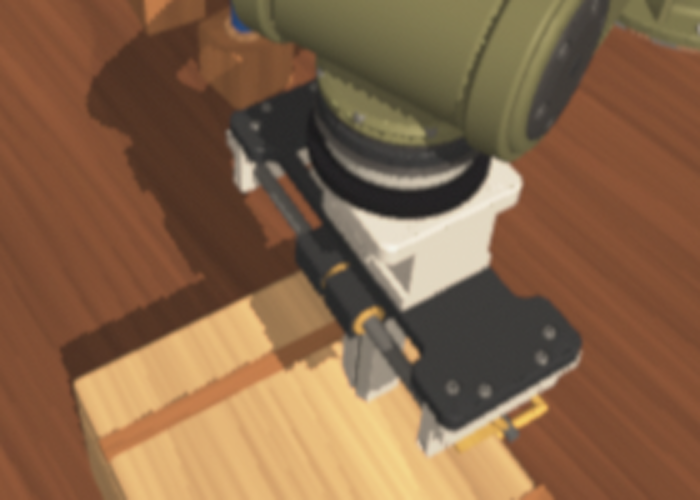

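The closed fingers are above the lid at crop (375,380), behind the hasp, which the gripper hides. Now I'll sweep forward.

Request:
jog_arm:
  series:
    - [-0.15, 0.02, 0, 0, 0, 0, 1]
    - [-0.26, 0.03, 0, 0, 0, 0, 1]
    - [-0.36, 0.04, 0, 0, 0, 0, 1]
    - [-0.46, 0.055, 0, 0, 0, 0, 1]
    - [-0.56, 0.065, 0, 0, 0, 0, 1]
    - [-0.66, 0.08, 0, 0, 0, 0, 1]
    - [-0.76, 0.09, 0, 0, 0, 0, 1]
    - [-0.86, 0.1, 0, 0, 0, 0, 1]

```text
clock: 3.98
eef_pos: [540.8, 238.7, 197.6]
eef_rot: [-3.141, -0.002, -0.119]
wrist_force: [0.1, 0.0, 0.0]
finger_gap: 0.6
finger_force: 0.0
```

Request:
jog_arm:
  series:
    - [0, 0, 0, 0, 0, 0, 1]
    - [0, 0, 0, 0, 0, 0, 1]
    - [0, 0, 0.15, 0, 0, 0, 1]
    - [0, 0, 0.4, 0, 0, 0, 1]
    - [0, -0.3, 0.4, 0, 0, 0, 1]
    - [0, -0.6, 0.4, 0, 0, 0, 1]
    - [0, -0.9, 0.4, 0, 0, 0, 1]
    - [0, -1, 0.4, 0, 0, 0, 1]

```text
clock: 4.65
eef_pos: [541.2, 115.9, 244.4]
eef_rot: [3.141, -0.001, -0.121]
wrist_force: [1.3, -0.6, -0.8]
finger_gap: 0.4
finger_force: 0.0
```

Request:
jog_arm:
  series:
    - [0, -0.3, 0, 0, 0, 0, 0.5]
    - [0, -0.6, 0, 0, 0, 0, 0.5]
    - [0, -0.96, 0, 0, 0, 0, 0.5]
    - [0, -0.96, 0, 0, 0, 0, 0.5]

```text
clock: 4.98
eef_pos: [540.9, -0.8, 244.1]
eef_rot: [3.141, -0.001, -0.123]
wrist_force: [0.1, -0.1, -0.7]
finger_gap: 23.7
finger_force: 0.0
```

```bash
python3 - <<'E'
from h import *
snap("scene","pics/s2.png");snap("top","pics/t2.png"); i=cv2.imread("pics/s2.png");j=cv2.imread("pics/t2.png")
r=lambda i,x,y,w,h,k:cv2.resize(i[y:y+h,x:x+w],None,fx=k,fy=k,interpolation=cv2.INTER_CUBIC)
cv2.imwrite("pics/c2.png",np.hstack([r(j,70,130,80,100,5),r(i,330,340,80,80,5)[:500] if 0 else cv2.copyMakeBorder(r(i,330,340,80,80,5),0,100,0,0,0)]))
E
```

```text
(no output)
```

View pics/c2.png

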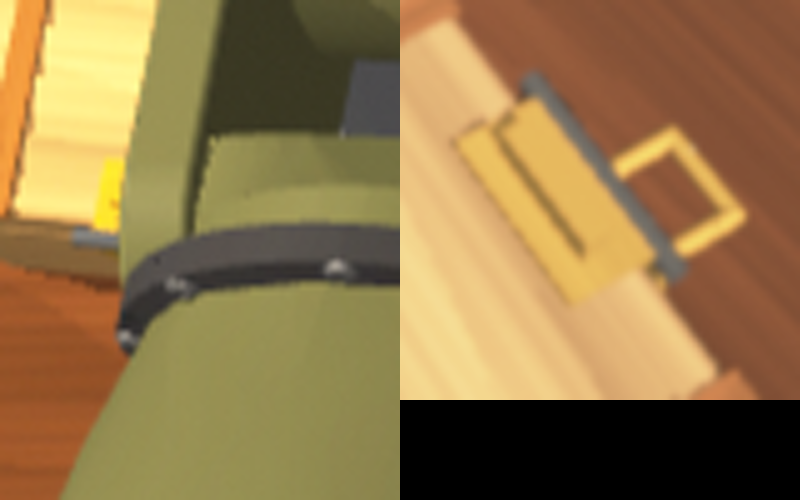

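Scene crop: the hasp is off the lid and over the front. The staple loop is clear, with outer corners at about (676,124) and (746,215), and only the stop block is left behind the hinge. I'll go to the pin and take a top view once the arm is clear.

Request:
jog_arm:
  series:
    - [-0.15, -0.3, 0, 0, 0, 0, 0.5]
    - [-0.25, -0.6, 0, 0, 0, 0, 0.5]
    - [-0.25, -1, 0, 0, 0, 0, 0.5]
    - [-0.25, -1, 0, 0, 0, 0, 0.5]

```text
clock: 5.42
eef_pos: [510.4, -118.4, 244.0]
eef_rot: [3.141, -0.001, -0.12]
wrist_force: [0.1, -1.0, 0.4]
finger_gap: 47.2
finger_force: 0.0
```

Request:
jog_arm:
  series:
    - [-0.15, -0.3, 0, 0, 0, 0, 0.5]
    - [-0.25, -0.6, 0, 0, 0, 0, 0.5]
    - [-0.25, -1, 0, 0, 0, 0, 0.5]
    - [-0.25, -1, 0, 0, 0, 0, 0.5]

```text
clock: 5.75
eef_pos: [480.4, -238.5, 243.7]
eef_rot: [3.141, -0.001, -0.12]
wrist_force: [-0.1, 0.0, -0.3]
finger_gap: 46.9
finger_force: 0.0
```

```bash
python3 - <<'E'
from h import *
c=snap("scene","pics/s3.png");t=snap("top","pics/t3.png"); i=cv2.imread("pics/s3.png");j=cv2.imread("pics/t3.png")
r=lambda i,x,y,w,h,k:cv2.resize(i[y:y+h,x:x+w],None,fx=k,fy=k,interpolation=cv2.INTER_CUBIC)
cv2.imwrite("pics/c3.png",np.vstack([np.hstack([r(j,70,150,80,60,5),r(j,360,180,80,60,5)]),np.hstack([r(i,190,150,80,60,5),r(i,330,340,80,60,5)])]))
sc=lambda x,y:(330+(x-400)/5,340+y/5)
for p in((676,124),(746,215),(672,148),(717,213),(612,175),(678,248)): print(p,np.round(atz(c,*sc(*p),76),1))
s=manip.read_state();print(s["eef_pos"],s["finger_gap"])
E
```

```text
(676, 124) [512.9 227.3  76. ]
(746, 215) [518.1 261.2  76. ]
(672, 148) [520.  232.3  76. ]
(717, 213) [524.8 255.5  76. ]
(612, 175) [541.9 227.7  76. ]
(678, 248) [542.8 256.3  76. ]
[ 480.8417925  -235.28707355  243.33688545] 46.80276141252627
```

View pics/c3.png

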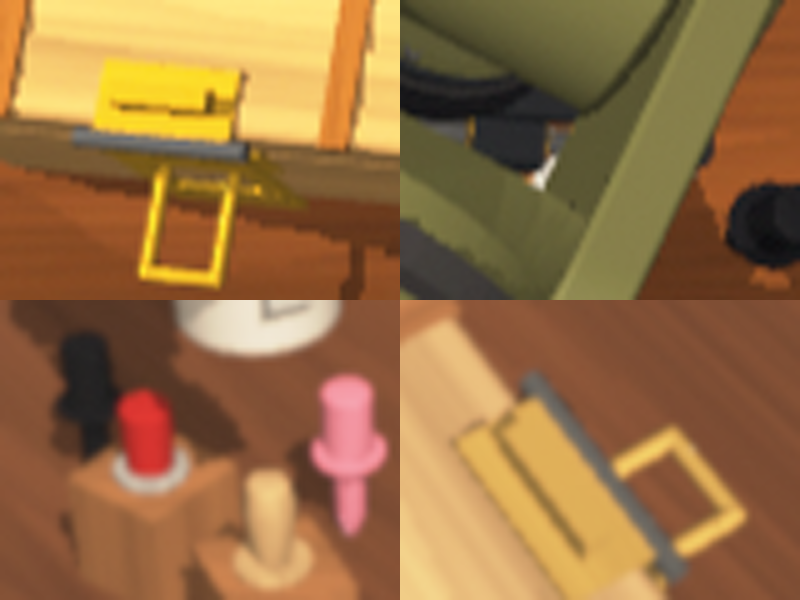

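```bash
python3 - <<'E'
from h import *
t=ld("pics/t3.npz"); s=ld("pics/s3.npz")
tc=lambda x,y:(70+x/5,150+y/5)
for p in((140,279),(217,287),(155,269),(210,274)): print(p,np.round(atz(t,*tc(*p),76),1))
for p in((75,136),(248,152)):print("hinge",np.round(atz(t,*tc(*p),117),1))
sc=lambda x,y:(190+x/5,150+(y-300)/5)
print("collar",atz(s,*sc(150,467),68),"knobtop",atz(s,*sc(145,402),104))
# red blob centroid in first scene & top image compared with model projections
t0=ld("pics/top0.npz")
for n,c in(("t",t0),("s",s)):
    f=c["frame"].astype(int); m=((f[...,0]>120)&(f[...,1]<50)&(f[...,2]<50)).astype(np.uint8)
    k,l,st,ce=cv2.connectedComponentsWithStats(m)
    for i in range(1,k):
        if st[i,4]>30: print(n,st[i],ce[i], "at z86:",atz(c,*ce[i],86).round(1))
    print("model mid (474,-364,86)",proj(c,(474,-364,86)))
print("tcp proj in scene", proj(s,manip.read_state()["eef_pos"]))
E
```

```text
(140, 279) [512.4 259.1  76. ]
(217, 287) [508.3 226.6  76. ]
(155, 269) [516.6 253.   76. ]
(210, 274) [514.  229.8  76. ]
hinge [564.1 271.4 117. ]
hinge [556.  200.9 117. ]
collar [ 476.76812618 -361.47045635   68.        ] knobtop [ 473.6713254  -365.20819374  104.        ]
t [390 211  16  14 151] [397.17880795 217.25165563] at z86: [ 474.1 -363.8   86. ]
model mid (474,-364,86) [397.26489433 217.31758158]
model mid (474,-364,86) [219.79939855 176.66365678]
tcp proj in scene [241.38788723 144.72466913]
```

Request:
jog_arm:
  series:
    - [0, -0.33, 0, 0, 0, 0, 0.5]
    - [-0.05, -0.66, 0, 0, 0, 0, 0.5]
    - [-0.05, -1, 0, 0, 0, 0, 0.5]
    - [-0.05, -1, 0, 0, 0, 0, 0.5]
    - [-0.05, -1, 0, 0, 0, 0, 0.5]

```text
clock: 6.27
eef_pos: [475.1, -354.3, 242.8]
eef_rot: [-3.141, 0.001, -0.118]
wrist_force: [0.5, 1.7, 0.6]
finger_gap: 47.2
finger_force: 0.0
```

Request:
jog_arm:
  series:
    - [0, -0.045, -0.2, 0, 0, 0, 0.5]
    - [0, -0.045, -0.45, 0, 0, 0, 0.5]
    - [0, -0.045, -0.65, 0, 0, 0, 0.5]
    - [0, -0.045, -0.83, 0, 0, 0, 0.5]
    - [0, -0.045, -0.83, 0, 0, 0, 0.5]

```text
clock: 6.68
eef_pos: [474.2, -356.6, 140.0]
eef_rot: [-3.138, 0.005, -0.115]
wrist_force: [-0.4, 0.2, -0.0]
finger_gap: 47.2
finger_force: 0.0
```

```bash
python3 - <<'E'
from h import *
c=snap("scene","pics/s4.png"); i=cv2.imread("pics/s4.png")
cv2.imwrite("pics/c4.png",cv2.resize(i[90:220,150:300],None,fx=4,fy=4,interpolation=cv2.INTER_CUBIC))
s=manip.read_state();print(s["eef_pos"],s["finger_gap"],s["wrist_force"])
E
```

```text
[ 474.8499493  -357.56668514  142.72427878] 46.903434834039125 [-0.2159445  -0.08169263  1.14736029]
```

View pics/c4.png

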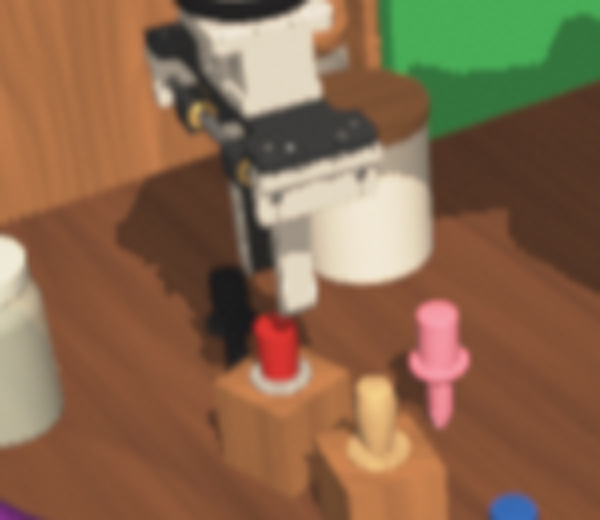

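The fingers are right above the red knob, at crop (277,345), with the neighbours clear. I'll descend, close and lift.

Request:
jog_arm:
  series:
    - [0, -0.055, 0, 0, 0, 0, 0.5]
    - [0, -0.055, -0.15, 0, 0, 0, 0.5]
    - [0, -0.055, -0.3, 0, 0, 0, 0.5]
    - [0, -0.055, -0.45, 0, 0, 0, 0.5]
    - [0, -0.055, -0.515, 0, 0, 0, 0.5]
    - [0, -0.055, -0.515, 0, 0, 0, 0.5]

```text
clock: 7.23
eef_pos: [474.6, -366.6, 81.9]
eef_rot: [-3.141, 0.001, -0.117]
wrist_force: [-1.2, -0.3, 0.7]
finger_gap: 46.8
finger_force: 0.0
```

Request:
jog_arm:
  series:
    - [0, 0, 0, 0, 0, 0, 0.9]
    - [0, 0, 0, 0, 0, 0, 0.9]
    - [0, 0, 0, 0, 0, 0, 0.9]
    - [0, 0, 0, 0, 0, 0, 0.9]
    - [0, 0, 0, 0, 0, 0, 0.9]
    - [0, 0, 0, 0, 0, 0, 0.9]
  grip_force: 20

```text
clock: 7.73
eef_pos: [474.9, -367.0, 83.2]
eef_rot: [3.141, -0.001, -0.118]
wrist_force: [-0.9, 3.1, 6.6]
finger_gap: 25.7
finger_force: 20.0
```

Request:
jog_arm:
  series:
    - [0, 0, 0.1, 0, 0, 0, 0.9]
    - [0, 0, 0.25, 0, 0, 0, 0.9]
    - [0, 0, 0.45, 0, 0, 0, 0.9]
    - [0, 0, 0.65, 0, 0, 0, 0.9]
    - [0, 0, 0.85, 0, 0, 0, 0.9]
    - [0, 0, 1, 0, 0, 0, 0.9]
    - [0, 0, 1, 0, 0, 0, 0.9]

```text
clock: 8.32
eef_pos: [475.3, -367.7, 207.0]
eef_rot: [3.138, -0.005, -0.118]
wrist_force: [0.2, 0.2, -0.4]
finger_gap: 25.8
finger_force: 20.0
```

```bash
python3 - <<'E'
from h import *
c=snap("scene","pics/s5.png"); i=cv2.imread("pics/s5.png")
cv2.imwrite("pics/c5.png",cv2.resize(i[90:200,170:290],None,fx=5,fy=5,interpolation=cv2.INTER_CUBIC))
s=manip.read_state();p=s["eef_pos"];print(p,s["finger_gap"],s["wrist_force"])
R=cv2.Rodrigues(np.array([0,0,0.]))[0]
q=p.copy(); 
for dz in(25,-15,-19,-69): print(dz,(proj(c,q+[0,0,dz])-[170,90])*5)
E
```

```text
[ 474.8069375  -367.21539903  204.29497449] 25.22154379673241 [-0.30524492 -0.27991639 -0.94180964]
25 [215.08906431 172.87783188]
-15 [223.79359548 249.65387901]
-19 [224.63955145 257.11541299]
-69 [234.86008721 347.26298331]
```

View pics/c5.png

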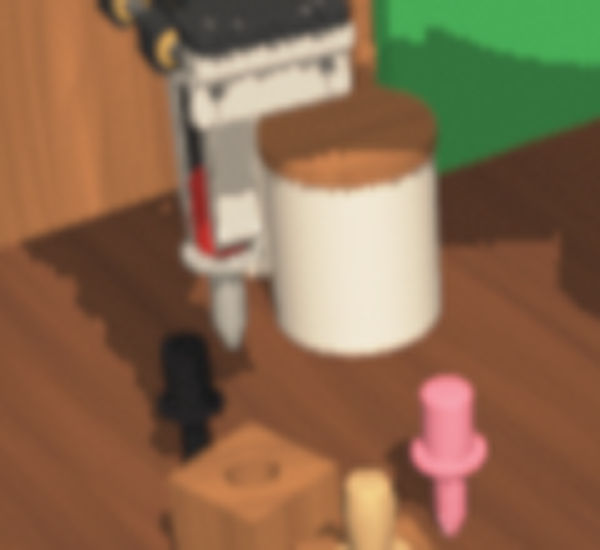

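The pin hangs straight in the fingers, its tip at crop (234,349) against a predicted (235,347), so the collar underside is about 19 mm below the TCP. I'll carry it to the staple.

Request:
jog_arm:
  series:
    - [0, 0.2, 0, 0, 0, 0, 0.9]
    - [0.1, 0.5, 0, 0, 0, 0, 0.9]
    - [0.1, 0.8, 0, 0, 0, 0, 0.9]
    - [0.1, 1, 0, 0, 0, 0, 0.9]

```text
clock: 8.7
eef_pos: [485.9, -244.1, 200.5]
eef_rot: [-3.14, 0.002, -0.117]
wrist_force: [1.0, -1.2, -1.3]
finger_gap: 25.3
finger_force: 20.0
```

Request:
jog_arm:
  series:
    - [0, 0.3, 0, 0, 0, 0, 0.9]
    - [0.1, 0.6, 0, 0, 0, 0, 0.9]
    - [0.1, 0.9, 0, 0, 0, 0, 0.9]
    - [0.1, 1, 0, 0, 0, 0, 0.9]

```text
clock: 9.03
eef_pos: [497.9, -123.0, 200.9]
eef_rot: [-3.141, 0.002, -0.115]
wrist_force: [0.6, 0.2, -0.5]
finger_gap: 25.6
finger_force: 20.0
```

Request:
jog_arm:
  series:
    - [0, 0.3, 0, 0, 0, 0, 0.9]
    - [0.1, 0.6, 0, 0, 0, 0, 0.9]
    - [0.1, 0.9, 0, 0, 0, 0, 0.9]
    - [0.1, 1, 0, 0, 0, 0, 0.9]

```text
clock: 9.37
eef_pos: [509.9, -3.6, 201.0]
eef_rot: [-3.141, 0.002, -0.115]
wrist_force: [0.2, -0.6, -0.3]
finger_gap: 25.4
finger_force: 20.0
```

Request:
jog_arm:
  series:
    - [0, 0.3, 0, 0, 0, 0, 0.9]
    - [0.1, 0.6, 0, 0, 0, 0, 0.9]
    - [0.1, 0.9, 0, 0, 0, 0, 0.9]
    - [0.1, 1, 0, 0, 0, 0, 0.9]

```text
clock: 9.7
eef_pos: [522.0, 116.1, 201.0]
eef_rot: [-3.142, 0.002, -0.116]
wrist_force: [0.1, -0.4, -1.0]
finger_gap: 25.6
finger_force: 20.0
```

Request:
jog_arm:
  series:
    - [0, 0.3, 0, 0, 0, 0, 0.9]
    - [0.1, 0.6, 0, 0, 0, 0, 0.9]
    - [0.1, 0.8, 0, 0, 0, 0, 0.9]
    - [0.1, 0.95, 0, 0, 0, 0, 0.9]
    - [0.1, 1, 0, 0, 0, 0, 0.9]
    - [0.1, 1, 0, 0, 0, 0, 0.9]
    - [0.1, 1, 0, 0, 0, 0, 0.9]

```text
clock: 10.28
eef_pos: [534.4, 232.0, 201.6]
eef_rot: [3.141, 0.001, -0.118]
wrist_force: [-0.3, -0.1, -1.8]
finger_gap: 25.2
finger_force: 20.0
```

```bash
python3 - <<'E'
from h import *
s=manip.read_state();print(s["eef_pos"],s["eef_rot"],s["finger_gap"],s["wrist_force"])
E
```

```text
[534.44569716 232.00970756 201.56679697] [ 3.14091163e+00  6.70575782e-04 -1.18058085e-01] 25.213597723513548 [-0.3406537  -0.06803936 -1.84096902]
```

Request:
jog_arm:
  series:
    - [0, 0.07, -0.1, 0, 0, 0, 0.9]
    - [0, 0.07, -0.2, 0, 0, 0, 0.9]
    - [0, 0.07, -0.3, 0, 0, 0, 0.9]
    - [0, 0.07, -0.37, 0, 0, 0, 0.9]
    - [0, 0.07, -0.37, 0, 0, 0, 0.9]
    - [0, 0.07, -0.37, 0, 0, 0, 0.9]

```text
clock: 10.78
eef_pos: [534.3, 241.3, 157.0]
eef_rot: [3.141, 0.001, -0.118]
wrist_force: [0.4, 0.5, -1.1]
finger_gap: 25.1
finger_force: 20.0
```

```bash
python3 - <<'E'
from h import *
c=snap("scene","pics/s6.png");t=snap("top","pics/t6.png"); i=cv2.imread("pics/s6.png");j=cv2.imread("pics/t6.png")
r=lambda i,x,y,w,h,k:cv2.resize(i[y:y+h,x:x+w],None,fx=k,fy=k,interpolation=cv2.INTER_CUBIC)
cv2.imwrite("pics/c6.png",np.hstack([r(j,70,130,80,100,5),r(i,340,300,80,100,5)]))
s=manip.read_state();p=s["eef_pos"];print(p,s["finger_gap"],s["wrist_force"])
for dz in(-15,-19,-69): print(dz,(proj(c,p+[0,0,dz])-[340,300])*5+[400,0],(proj(t,p+[0,0,dz])-[70,130])*5)
E
```

```text
[534.66849038 241.56379646 158.10602237] 25.701191720095903 [-0.25366379 -0.16821474 -0.88704585]
-15 [646.01715787 277.2752601 ] [117.35319894 291.2275812 ]
-19 [643.79621213 284.81604496] [121.64190881 293.46620522]
-69 [617.4964076 374.1118634] [172.11433326 319.81183951]
```

View pics/c6.png

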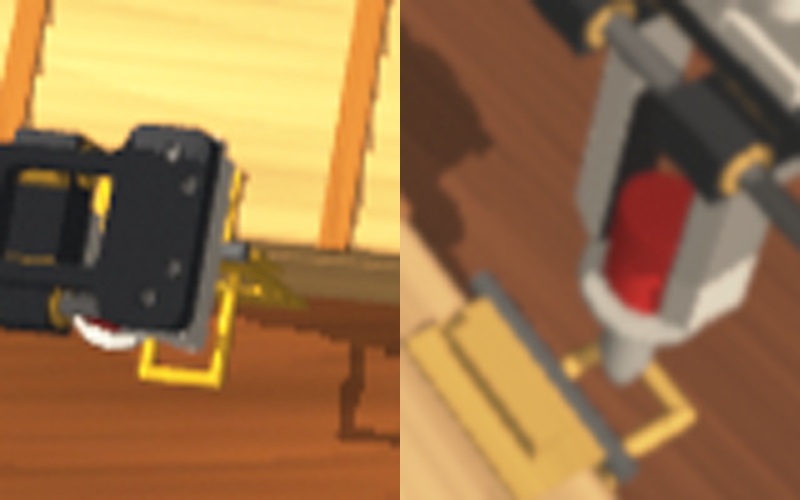

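The scene crop shows the tip at about (623,380), just above the loop opening and roughly 1.5 mm left of its midline. I'll shift slightly and lower carefully.

Request:
jog_arm:
  series:
    - [0, -0.013, 0, 0, 0, 0, 0.9]
    - [0, -0.013, -0.06, 0, 0, 0, 0.9]
    - [0, -0.013, -0.12, 0, 0, 0, 0.9]
    - [0, -0.013, -0.18, 0, 0, 0, 0.9]
    - [0, -0.013, -0.24, 0, 0, 0, 0.9]
    - [0, -0.013, -0.3, 0, 0, 0, 0.9]
    - [0, -0.013, -0.3, 0, 0, 0, 0.9]

```text
clock: 11.47
eef_pos: [533.7, 239.8, 119.7]
eef_rot: [3.14, 0.002, -0.118]
wrist_force: [0.7, -0.5, -1.4]
finger_gap: 25.5
finger_force: 20.0
```

Request:
jog_arm:
  series:
    - [0, 0, -0.06, 0, 0, 0, 0.9]
    - [0, 0, -0.12, 0, 0, 0, 0.9]
    - [0, 0, -0.17, 0, 0, 0, 0.9]
    - [0, 0, -0.19, 0, 0, 0, 0.9]
    - [0, 0, -0.2, 0, 0, 0, 0.9]
    - [0, 0, -0.2, 0, 0, 0, 0.9]

```text
clock: 11.97
eef_pos: [534.4, 240.0, 97.4]
eef_rot: [3.141, 0.0, -0.118]
wrist_force: [-0.4, -0.6, -0.2]
finger_gap: 25.8
finger_force: 20.0
```

```bash
python3 - <<'E'
from h import *
c=snap("scene","pics/s7.png");i=cv2.imread("pics/s7.png")
cv2.imwrite("pics/c7.png",cv2.resize(i[310:410,340:420],None,fx=6,fy=6,interpolation=cv2.INTER_CUBIC))
s=manip.read_state();print(s["eef_pos"],s["finger_gap"],s["wrist_force"])
E
```

```text
[534.48014632 240.07754646  97.74859438] 25.289732766140418 [ 0.34026128  0.57480401 -1.15429817]
```

View pics/c7.png

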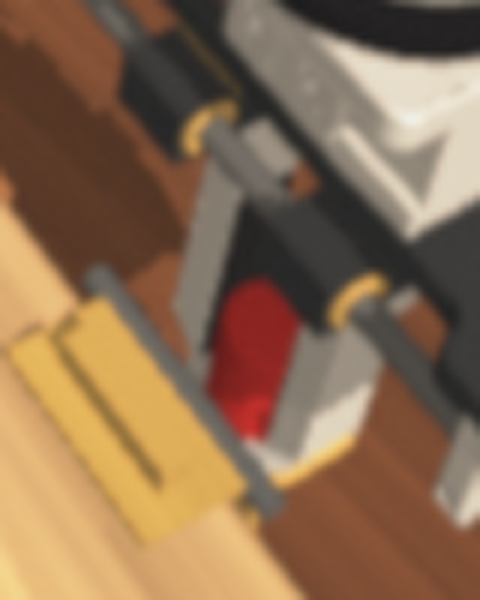

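The collar is nearly on the loop; only the left bar shows below it, at crop (310,465), with no contact force yet. I'll creep down, then release gently.

Request:
jog_arm:
  series:
    - [0, 0, -0.01, 0, 0, 0, 0.9]
    - [0, 0, -0.02, 0, 0, 0, 0.9]
    - [0, 0, -0.02, 0, 0, 0, 0.9]
    - [0, 0, -0.02, 0, 0, 0, 0.9]
  grip_force: 10

```text
clock: 12.35
eef_pos: [534.5, 240.1, 95.3]
eef_rot: [-3.141, -0.0, -0.118]
wrist_force: [0.6, 0.5, -0.4]
finger_gap: 25.5
finger_force: 10.0
```

Request:
jog_arm:
  series:
    - [0, 0, -0.01, 0, 0, 0, 0.9]
    - [0, 0, -0.015, 0, 0, 0, 0.9]
    - [0, 0, -0.015, 0, 0, 0, 0.9]

```text
clock: 12.6
eef_pos: [534.9, 240.1, 94.8]
eef_rot: [-3.141, -0.001, -0.118]
wrist_force: [-3.1, -1.5, 10.4]
finger_gap: 25.6
finger_force: 10.0
```

Request:
jog_arm:
  series:
    - [0, 0, 0, 0, 0, 0, 0.65]
    - [0, 0, 0, 0, 0, 0, 0.55]
    - [0, 0, 0, 0, 0, 0, 0.45]
    - [0, 0, 0, 0, 0, 0, 0.45]
    - [0, 0, 0, 0, 0, 0, 0.45]

```text
clock: 13.02
eef_pos: [534.4, 240.0, 93.3]
eef_rot: [3.141, 0.0, -0.118]
wrist_force: [0.2, 0.7, -0.5]
finger_gap: 51.2
finger_force: 0.0
```

Request:
jog_arm:
  series:
    - [0, 0, 0.1, 0, 0, 0, 0.45]
    - [0, 0, 0.3, 0, 0, 0, 0.45]
    - [0, 0, 0.6, 0, 0, 0, 0.45]
    - [0, 0, 0.9, 0, 0, 0, 0.45]
    - [0, 0, 1, 0, 0, 0, 0.45]

```text
clock: 13.43
eef_pos: [535.6, 240.5, 219.9]
eef_rot: [-3.138, -0.007, -0.118]
wrist_force: [0.2, 0.3, 1.3]
finger_gap: 51.5
finger_force: 0.0
```

Request:
jog_arm:
  series:
    - [0, -0.3, 0, 0, 0, 0, 0.45]
    - [0, -0.6, 0, 0, 0, 0, 0.45]
    - [0, -1, 0, 0, 0, 0, 0.45]
    - [0, -1, 0, 0, 0, 0, 0.45]

```text
clock: 13.77
eef_pos: [534.3, 115.6, 214.1]
eef_rot: [3.141, -0.001, -0.121]
wrist_force: [0.4, -0.2, 0.3]
finger_gap: 51.6
finger_force: 0.0
```

Request:
jog_arm:
  series:
    - [0, -0.3, 0, 0, 0, 0, 0.45]
    - [0, -0.6, 0, 0, 0, 0, 0.45]
    - [0, -1, 0, 0, 0, 0, 0.45]
    - [0, -1, 0, 0, 0, 0, 0.45]
    - [0, -1, 0, 0, 0, 0, 0.45]

```text
clock: 14.18
eef_pos: [534.4, -1.7, 213.9]
eef_rot: [-3.142, -0.0, -0.121]
wrist_force: [-0.7, 0.0, -0.4]
finger_gap: 51.9
finger_force: 0.0
```

Request:
jog_arm:
  series:
    - [0, -0.3, 0, 0, 0, 0, 0.45]
    - [0, -0.6, 0, 0, 0, 0, 0.45]
    - [0, -1, 0, 0, 0, 0, 0.45]
    - [0, -1, 0, 0, 0, 0, 0.45]
    - [0, -1, 0, 0, 0, 0, 0.45]

```text
clock: 14.6
eef_pos: [534.6, -120.5, 213.4]
eef_rot: [-3.141, 0.0, -0.12]
wrist_force: [-1.1, 0.9, 0.2]
finger_gap: 51.9
finger_force: 0.0
```

```bash
python3 - <<'E'
from h import *
c=snap("scene","pics/s8.png");t=snap("top","pics/t8.png"); i=cv2.imread("pics/s8.png");j=cv2.imread("pics/t8.png")
r=lambda i,x,y,w,h,k:cv2.resize(i[y:y+h,x:x+w],None,fx=k,fy=k,interpolation=cv2.INTER_CUBIC)
cv2.imwrite("pics/c8.png",np.hstack([r(j,70,130,80,100,5),r(i,340,300,80,100,5)]))
for z in(76,80,116): print(z,(proj(c,[534.5,240,z])-[340,300])*5+[400,0],(proj(t,[534.5,240,z])-[70,130])*5)
E
```

```text
76 [607.68884538 391.94304387] [188.14218657 326.57069146]
80 [609.63161774 385.28702609] [184.42910615 324.62563673]
116 [627.81587208 322.98702478] [149.51961402 306.33869837]
```

View pics/c8.png

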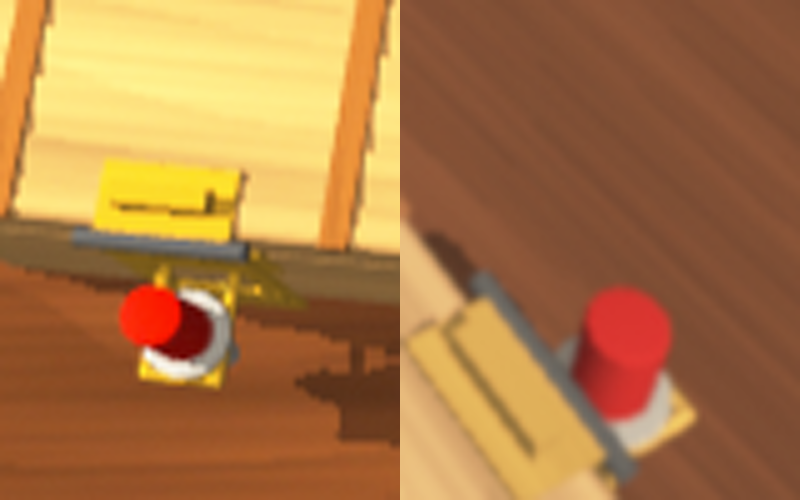

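The pin stands upright in the loop with its collar resting on the bars, at top crop (185,335) and scene crop (620,410). The hasp is down and the gripper is well clear.

```bash
python3 -c "
from cell import manip
print(manip.sign_off())"
```

```text
the job is handed in; nothing more can be done
None
```

The latch is shut: the hasp hangs over its staple, the red-knobbed pin stands in the loop on its collar, I never touched the blue stopper, and I handed the job in after about 15 s of robot time (no verdict was shown).

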